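# Find the concealed catch on the gel dispenser and pop its refill hatch

## Task

The gel dispenser on this market counter needs a refill: one of the five look-alike square tiles in its top is really a hidden push catch. Feel along the row gently with the fingertips to find the tile that gives, and press it down until the white refill hatch pops open by itself; leave the hatch popped open, take the hand away, and neither move nor pick up any of the things standing around.

Things in the scene. Friction and masses are not known exactly. Their poses are not given: they have to be found in the camera images.
- dispenser: blue hand-gel dispenser fixed to the counter, a box 200 mm deep (its x) x 290 wide (its y) x 110 high with a flat top; origin at the centre of its underside, z up, x away from the robot, y to the robot's left; turned by up to 0.35 rad. A fingertip push above 60 N damages it, tiles included
- tile_row (a point): centre of the middle tile, level with the dispenser's top (110 mm up; x = -58 mm, y = 0 on it; same axes). Five look-alike grey 42 mm square tiles lie flush in 46 mm square openings, in a row along y at -104, -52, 0, +52 and +104 mm from here. One, elsewhere each time, is the catch; the other four are rigid blanks
- catch (a joint): how far the catch tile is pushed straight down, m: 0 = flush, 0.006 = fully down. It does not tell which tile it is. Springy: 1.2 N to start, 4.8 N fully down; frees the hatch after 3.5 to 4 mm; springs back up when let go
- hatch (a joint): opening of the white refill hatch, rad: 0 = shut flush, about 0.6 = popped open. It covers x = -8 to +93 mm, 230 mm wide in y, of the dispenser's top; hinged along its far edge, its edge nearest the tiles rises about 55 mm by its own spring within a second once the catch frees it, and stays up
- pump_bottle: clear, pale-looking hand-gel bottle with a white pump head, 62 mm across, 153 mm tall, standing left of the dispenser; origin under its centre. Leave alone
- refill: white gel bottle with an orange cap, 60 mm across, 130 mm tall, standing right of the dispenser; origin under its centre. Leave alone
- tape_roll: yellow roll of tape lying flat, 90 mm across, 24 mm high, on the robot's side of the dispenser; origin under its centre. Leave alone
- steel_bowl: small steel bowl, 120 mm across, 50 mm high, left of the dispenser; origin under its centre. Leave alone
- mask_box: pale box, 100 x 180 x 70 mm, far right; origin under its centre. Leave alone
- mug: blue mug, 80 mm across, 90 mm high, far left; origin under its centre. Leave alone
- jar: jar with a red cap, 70 mm across, 100 mm tall, right of the dispenser; origin under its centre. Leave alone

How it is judged:
At the end, for the whole second after the job is handed in: The refill hatch stands open by more than 0.4 rad and is at rest, the hand is clear, and each of the seven loose things is within 20 mm of where it began (value of joint hatch above 0.4 rad and velocity of joint hatch between -0.1 and 0.1 rad/s and distance of each of pump_bottle, refill, tape_roll, steel_bowl, mask_box, mug, jar from where it was at the start of the episode below 0.02 m); the robot touches nothing.
It fails at once if a fingertip pushes on anything with more than 60 N (contact force between the fingers and anything else above 60 N).
It fails at once if a bystander is lifted, carried or pushed more than 20 mm (distance of any of pump_bottle, refill, tape_roll, steel_bowl, mask_box, mug, jar from where it was at the start of the episode above 0.02 m).
It also fails if it takes over 51 s, if anything falls off the work surface, if the arm or the gripper's body presses on something with over 40 N, if the wrist force passes 120 N, or if a joint passes its speed limit or range.

## Robot

A 6-joint arm with a two-finger parallel gripper is mounted at the origin on the work surface. World frame = base frame: x ahead of the robot, y to its left, z up, the work surface at z = 0. Lengths are in m, angles in rad, forces in N, time in s.
With the tool pointing down it reaches from about 0.375 to 0.9 m from the base axis. Payload 3.1 kg.
Tool frame: the origin (TCP) lies at the centre of the arm's flange, where the gripper is bolted on; the fingertips stand 182 mm ahead of it and the grasp point (between the pads) lies 164 mm ahead of it; z points along the fingers, y is the line along which they close (so a half turn about z gives the same grasp; the last joint's range is limited). The gripper opens to 87 mm and grips with 3 to 60 N. Pads are 19 mm wide; open, the fingers measure 117 mm over their backs; the gripper's body (75 mm by 190 mm) begins 51 mm behind the grasp point.
Start: joints at [-1.48, 0.527, 1.433, -0, 1.181, -0.178], TCP at [0.167, -0.602, 0.405] pointing down, gripper open.
Joint ranges: [-3.08, 3.08], [-0.75, 2.2], [0.22, 2.44], [-1.43, 4.57], [0, 2.65], [-2.85, 2.85]. Speed limits (rad/s): [2.79, 2.79, 3.14, 3.14, 3.14, 3.14].

## Interface

Orientations are given as a unit quaternion [x, y, z, w].
In Python, from rig import * gives the robot as it stands.
- The arm moves only by the tool move_arm, never from a script. Its argument "commands" is a list that holds one entry, the list of rows, each a list of 6 numbers: the shift along the tool's x, y, z in units of 40 mm (1.0 is 40 mm), then the turn, a rotation vector about the tool's x, y, z in rad. A call has 1 to 12 rows; each row is the pose to reach, as a shift and turn from the pose commanded when the call began, along the tool's axes at that moment; what a row does not reach only later rows make up. A row lasts 1/8 s, in which the tool goes at most 62.5 mm and 10.7 degrees, less where a joint would pass 70% of its speed; a pose out of reach is approached as far as the arm can. A call with a gripper value outside its range is refused whole. "claw" is the closure, from -1 (fully open) to 1 (shut), so that 0 is half open, set as the call begins (left out, the last holds). The fingers move at their own pace and stop on an object; "squeeze" is the grip in N (left out, the last holds). Time passes only in rows, so rows that repeat a pose let the fingers close. It gives the time, the measured TCP pose, the force, the opening and the grip force at its end, in the units of the state.
- get_obs(): the state, without advancing time (a new reading comes with each control period).
- camera(name): name is "scene" or "top"; returns a dict with "pixels" (480x640x3 uint8, blue, green, red), "range_z" (480x640 float32, m along the optical axis (not along the pixel's ray), 0 where there is no reading), "camera_matrix" (3x3 intrinsics, pixels), "D" ([k1, k2, p1, p2, k3] as OpenCV has them; the pictures are not rectified), "extrinsics" (4x4, takes a point from world to camera coordinates). Camera axes: x right, y up, looking along -z (the intrinsics and any distortion apply to the point x, -y, -z); pixel columns grow to the right and rows downward; lengths in m; the calibration is good to about 2 mm. A picture is of the moment at which its call begins.
- hand_in(): hands the job in; it is judged then, once.
The state is a dict: "time": time; "q": joint angles; "joint_velocities": joint speeds; "joint_torque": joint torques, N m; "position": TCP position; "tool_rot": TCP orientation; "ft_force": force on the tool from outside, world axes, zero at the start; "moment": the same for the moment, N m; "grip_width": finger opening in m; "grip_force": force on a finger pad.
Only numpy, scipy, OpenCV 4.12 (cv2) and the standard library are available. Lean on these libraries where they do the work, as an engineer would, in place of code of your own. Each camera call takes 0.05 s, during which the arm holds its last target. There are 200 camera calls.

## Working session

There is one attempt and no reset: what is moved stays moved. The work goes in short steps, Python scripts to look and compute and a tool call to move; the robot and the scene stay as the last step left them, time stands still between calls to the robot, and variables do not carry over. Pictures are saved under pics/ and viewed, at most 10 in all, crops included, and the job is handed in when it is done.

Besides the shell and the picture viewer there is one more tool, called after "Request:" in YAML: its name, and indented under it one key for each argument. move_arm: Moves the arm, as the interface text tells. Its arguments: {"type":"object","properties":{"commands":{"type":"array","items":{"type":"array","items":{"type":"array","items":{"type":"number"}}}},"claw":{"type":"number"},"squeeze":{"type":"number"}},"required":["commands"]}

```bash
mkdir -p pics; cat > h.py <<'E'
from rig import *
import numpy as np, cv2
def cloud(c):
    h,w=c["range_z"].shape
    u,v=np.meshgrid(np.arange(w),np.arange(h))
    p=cv2.undistortPoints(np.stack([u,v],-1).reshape(-1,1,2).astype(np.float64),np.array(c["camera_matrix"]),np.array(c["D"])).reshape(h,w,2)
    z=c["range_z"].astype(float)
    P=np.stack([p[...,0]*z,-p[...,1]*z,-z,np.ones_like(z)],-1)
    W=P@np.linalg.inv(np.array(c["extrinsics"])).T
    W=W[...,:3]; W[z==0]=np.nan
    return W
E
python3 - <<'E'
from h import *
for n in("top","scene"):
    c=camera(n);cv2.imwrite(f"pics/{n}0.png",c["pixels"]);np.savez(f"{n}0.npz",W=cloud(c),p=c["pixels"])
print(get_obs())
W=np.load("top0.npz")["W"];p=np.load("top0.npz")["p"].astype(int)
m=(abs(W[...,2]-.11)<.008)
print(m.sum())
n,l,st,ce=cv2.connectedComponentsWithStats(m.astype(np.uint8))
for i in range(1,n):
    if st[i,4]>300:
        q=W[l==i][:,:2]; print(st[i],cv2.minAreaRect(q.astype(np.float32)),np.median(W[l==i][:,2]))
E
```

```text
{'time': 0.1, 'q': array([-1.47950598e+00,  5.28366069e-01,  1.43375087e+00, -2.41097670e-05,
        1.18140708e+00, -1.78488127e-01]), 'joint_velocities': array([-3.44456822e-04, -3.08410217e-03, -4.47818724e-03,  5.57666016e-05,
        7.03256399e-04,  1.60501422e-03]), 'joint_torque': array([-2.63234788e-04, -4.40985703e+01, -1.77150249e+01,  6.35446957e-02,
        5.33397705e-02, -5.26574036e-05]), 'position': array([ 0.16657853, -0.60207847,  0.40388095]), 'tool_rot': array([ 9.90915154e-01,  1.34485035e-01,  3.09518808e-05, -9.65250276e-04]), 'ft_force': array([ 0.53492459, -0.39987447,  0.04093423]), 'moment': array([0.01813273, 0.00308202, 0.01213459]), 'grip_force': 0.0, 'grip_width': 0.08709379806068064}
14196
[ 225  172  137  109 9667] ((0.5526484847068787, 0.05025289207696915), (0.20048627257347107, 0.2901402711868286), 15.25409984588623) 0.11021498402762941
[546 227  79 129 825] ((0.38121575117111206, -0.584716796875), (0.3429214060306549, 0.15180927515029907), 30.855960845947266) 0.10863120710162044
```

View pics/top0.png

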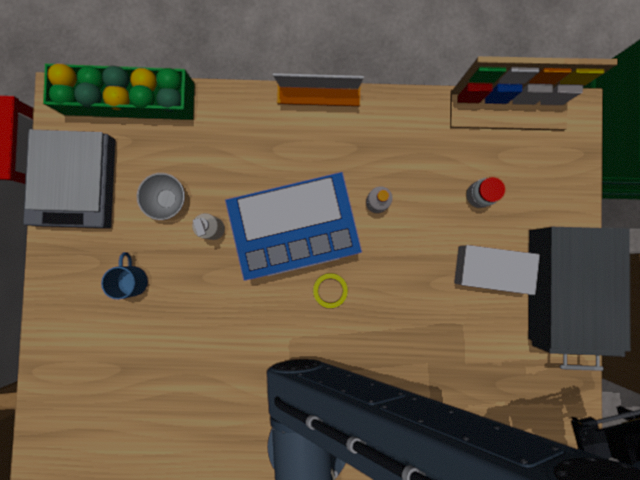

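```bash
python3 - <<'E'
from h import *
from scipy.spatial.transform import Rotation as R
d=np.load("top0.npz");W=d["W"]
a=np.radians(15.254);c=np.array([.55265,.05025])
ax=np.array([np.cos(a),np.sin(a)]);ay=np.array([-np.sin(a),np.cos(a)])
for k in(-104,-52,0,52,104):
    t=c-.058*ax+k/1e3*ay
    e=np.nansum((W[...,:2]-t)**2,-1)+1e3*(np.isnan(W[...,0])|(abs(W[...,2]-.11)>.01))
    v,u=np.unravel_index(e.argmin(),e.shape); print(k,t,(u,v),d["p"][v,u])
print(R.from_quat(get_obs()["tool_rot"]).as_matrix().round(3))
E
```

```text
-104 [ 0.52405565 -0.06534569] (np.int64(340), np.int64(239)) [102  96  95]
-52 [ 0.51037453 -0.0151777 ] (np.int64(319), np.int64(244)) [103  98  96]
0 [0.4966934  0.03499028] (np.int64(298), np.int64(249)) [104  97  96]
52 [0.48301227 0.08515827] (np.int64(277), np.int64(254)) [104  97  96]
104 [0.46933115 0.13532625] (np.int64(256), np.int64(259)) [101  96  93]
[[ 0.964  0.267 -0.   ]
 [ 0.267 -0.964  0.002]
 [ 0.    -0.002 -1.   ]]
```

The top picture shows the dispenser at about (293,226). Its five tiles run from (256,259) to (342,239), and its yaw is about +15.3°, which already matches the hand. The pump bottle is at (206,226) and the tape roll at (331,291). I'll check the corridor heights and compute the moves in tool axes.

```bash
python3 - <<'E'
from h import *
from scipy.spatial.transform import Rotation as R
d=np.load("top0.npz");W=d["W"]
for n,(v0,v1,u0,u1) in dict(cab=(235,350,545,625),mask=(245,290,460,540),jar=(175,210,470,505),refill=(185,215,365,395),pump=(210,240,190,220)).items():
    w=W[v0:v1,u0:u1].reshape(-1,3); print(n,np.nanmax(w[:,2]).round(3),np.nanmin(w,0).round(3),np.nanmax(w,0).round(3))
o=get_obs();M=R.from_quat(o["tool_rot"]).as_matrix()
a=np.radians(15.254);c=np.array([.55265,.05025])
ax=np.array([np.cos(a),np.sin(a)]);ay=np.array([-np.sin(a),np.cos(a)])
for k in(-104,104):
    t=c-.058*ax+k/1e3*ay
    print(k,(M.T@(np.r_[t,.11+.182+.03]-o["position"])/.04).round(2))
E
```

```text
cab 0.128 [ 0.275 -0.731  0.086] [ 0.552 -0.557  0.128]
mask 0.078 [ 0.407 -0.564 -0.006] [ 0.527 -0.367  0.078]
jar 0.105 [ 0.618 -0.499 -0.006] [ 0.711 -0.394  0.105]
refill 0.135 [ 0.597 -0.21  -0.006] [ 0.676 -0.13   0.135]
pump 0.157 [ 0.517  0.235 -0.007] [0.597 0.328 0.157]
-104 [ 12.19 -10.55   2.07]
104 [ 12.21 -15.75   2.08]
```

Request:
move_arm:
  commands:
    - [[1, -0.87, 0], [2, -1.74, 0], [3, -2.6, 0], [4, -3.5, 0], [5, -4.3, 0], [6, -5.2, 0], [7, -6.05, 0], [8, -6.9, 0], [9, -7.8, 0], [10, -8.65, 0], [11, -9.5, 0.3], [12.19, -10.55, 0.6]]
  claw: 1
  squeeze: 10

```text
schema error: expected 6 numbers
```

Request:
move_arm:
  commands:
    - [[1, -0.87, 0, 0, 0, 0], [2, -1.74, 0, 0, 0, 0], [3, -2.6, 0, 0, 0, 0], [4, -3.5, 0, 0, 0, 0], [5, -4.3, 0, 0, 0, 0], [6, -5.2, 0, 0, 0, 0], [7, -6.05, 0, 0, 0, 0], [8, -6.9, 0, 0, 0, 0], [9, -7.8, 0, 0, 0, 0], [10, -8.65, 0, 0, 0, 0], [11, -9.5, 0.3, 0, 0, 0], [12.19, -10.55, 0.6, 0, 0, 0]]
  claw: 1
  squeeze: 10

```text
time: 1.6
position: [0.5237, -0.0661, 0.3808]
tool_rot: [0.991, 0.134, 0.0, 0.0]
ft_force: [0.6, -0.7, -0.1]
grip_width: 0.0002
grip_force: 0.0
```

Request:
move_arm:
  commands:
    - [[0, 0, 0.6, 0, 0, 0], [0, 0, 1.2, 0, 0, 0], [0, 0, 1.7, 0, 0, 0], [0, 0, 1.95, 0, 0, 0], [0, 0, 2.02, 0, 0, 0], [0, 0, 2.05, 0, 0, 0], [0, 0, 2.05, 0, 0, 0]]

```text
time: 2.48
position: [0.5232, -0.0675, 0.2997]
tool_rot: [0.991, 0.134, 0.001, 0.0]
ft_force: [-0.2, 0.3, -0.0]
grip_width: 0.0004
grip_force: 0.0
```

```bash
python3 - <<'E'
from h import *
c=camera("scene");cv2.imwrite("pics/s1.png",c["pixels"]);o=get_obs();print(o["position"],o["ft_force"])
E
```

```text
[ 0.52315291 -0.06751501  0.29975883] [ 0.00242791 -0.46536278 -0.57810076]
```

View pics/s1.png

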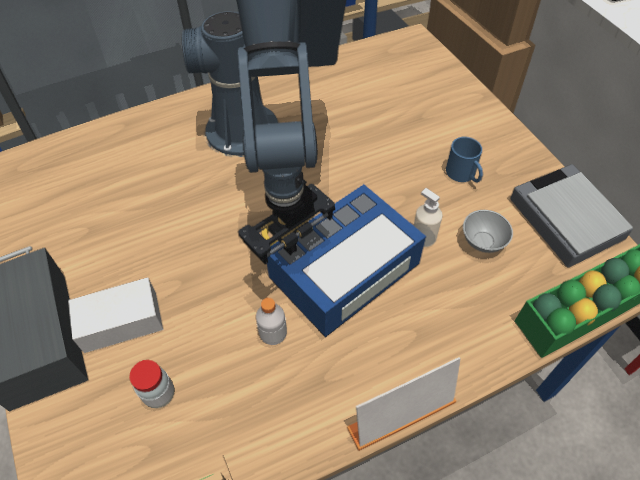

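The hand is over the rightmost tile, at about (290,245) in the scene picture, and everything around it is clear. Next I'll feel downwards in small steps.

Request:
move_arm:
  commands:
    - [[0.03, -0.05, 0.05, 0, 0, 0], [0.03, -0.05, 0.1, 0, 0, 0], [0.03, -0.05, 0.14, 0, 0, 0], [0.03, -0.05, 0.16, 0, 0, 0], [0.03, -0.05, 0.16, 0, 0, 0]]

```text
time: 3.15
position: [0.5236, -0.0652, 0.2927]
tool_rot: [0.991, 0.134, -0.0, -0.0]
ft_force: [-0.6, -0.4, 0.2]
grip_width: 0.0009
grip_force: 0.0
```

Request:
move_arm:
  commands:
    - [[0, 0, 0.02, 0, 0, 0], [0, 0, 0.02, 0, 0, 0]]

```text
time: 3.4
position: [0.5236, -0.0651, 0.292]
tool_rot: [0.991, 0.134, 0.0, 0.0]
ft_force: [-1.3, 0.1, 2.2]
grip_width: 0.0004
grip_force: 0.9
```

Request:
move_arm:
  commands:
    - [[0, 0, 0.02, 0, 0, 0], [0, 0, 0.02, 0, 0, 0]]

```text
time: 3.65
position: [0.5236, -0.0652, 0.2912]
tool_rot: [0.991, 0.134, 0.0, 0.0]
ft_force: [-0.4, 0.1, 2.9]
grip_width: 0.0005
grip_force: 1.3
```

Request:
move_arm:
  commands:
    - [[0, 0, 0.02, 0, 0, 0], [0, 0, 0.02, 0, 0, 0]]

```text
time: 3.9
position: [0.5236, -0.0652, 0.2904]
tool_rot: [0.991, 0.134, 0.0, 0.0]
ft_force: [-0.6, -0.3, 3.7]
grip_width: 0.0002
grip_force: 1.5
```

Request:
move_arm:
  commands:
    - [[0, 0, 0.02, 0, 0, 0], [0, 0, 0.02, 0, 0, 0]]

```text
time: 4.15
position: [0.5236, -0.0652, 0.2895]
tool_rot: [0.991, 0.135, -0.0, 0.0]
ft_force: [-0.3, 0.5, 3.5]
grip_width: 0.0006
grip_force: 1.7
```

This tile gives, with only a few newtons over about 3 mm, so it looks like the catch. I'll press a little further.

Request:
move_arm:
  commands:
    - [[0, 0, 0.02, 0, 0, 0], [0, 0, 0.04, 0, 0, 0], [0, 0, 0.04, 0, 0, 0]]

```text
time: 4.53
position: [0.5236, -0.0652, 0.2879]
tool_rot: [0.991, 0.134, 0.0, 0.0]
ft_force: [-0.9, 0.3, 3.1]
grip_width: 0.0007
grip_force: 1.8
```

```bash
python3 - <<'E'
from h import *
c=camera("scene");cv2.imwrite("pics/s2.png",c["pixels"]);o=get_obs();print(o["position"],o["ft_force"])
E
```

```text
[ 0.52364607 -0.06516915  0.28794839] [0.25438564 0.13194456 2.9175754 ]
```

View pics/s2.png

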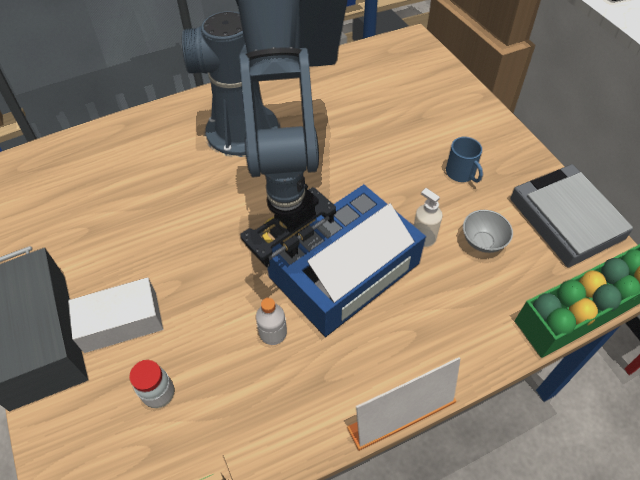

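The hatch is rising: its edge now runs from about (310,265) to (388,207). I'll withdraw straight up, leaning slightly back from the hatch.

Request:
move_arm:
  commands:
    - [[0, 0, 0, 0, 0, 0], [0, 0, -0.1, 0, 0, 0], [0, 0, -0.4, 0, 0, 0], [-0.2, 0, -0.9, 0, 0, 0], [-0.4, 0, -1.6, 0, 0, 0], [-0.6, 0, -2.4, 0, 0, 0], [-0.8, 0, -3.2, 0, 0, 0], [-0.8, 0, -3.6, 0, 0, 0], [-0.8, 0, -3.6, 0, 0, 0], [-0.8, 0, -3.6, 0, 0, 0], [-0.8, 0, -3.6, 0, 0, 0], [-0.8, 0, -3.6, 0, 0, 0]]

```text
time: 6.08
position: [0.4927, -0.0736, 0.4311]
tool_rot: [0.991, 0.135, -0.001, -0.0]
ft_force: [0.5, 1.2, 0.5]
grip_width: 0.0001
grip_force: 0.0
```

```bash
python3 - <<'E'
from h import *
c=camera("scene");cv2.imwrite("pics/s3.png",c["pixels"]);o=get_obs();print(o["position"],o["ft_force"])
W=cloud(c);a=np.radians(15.254);L=W[...,:2]-[.55265,.05025]
lx=L@[np.cos(a),np.sin(a)];ly=L@[-np.sin(a),np.cos(a)]
g=c["pixels"].min(-1)>140
for x in(.0,.02,.04,.06,.08):
    m=(abs(lx-x)<.006)&(abs(ly-.0)<.1)&g; print(x,m.sum(),np.median(W[m][:,2]) if m.any() else 0)
E
```

```text
[ 0.49275567 -0.07364944  0.43126955] [-0.5003238  -0.40164767  0.17169093]
0.0 0 0
0.02 621 0.16230489055220132
0.04 622 0.14853337935831512
0.06 609 0.134961261985729
0.08 599 0.12125661537376309
```

View pics/s3.png

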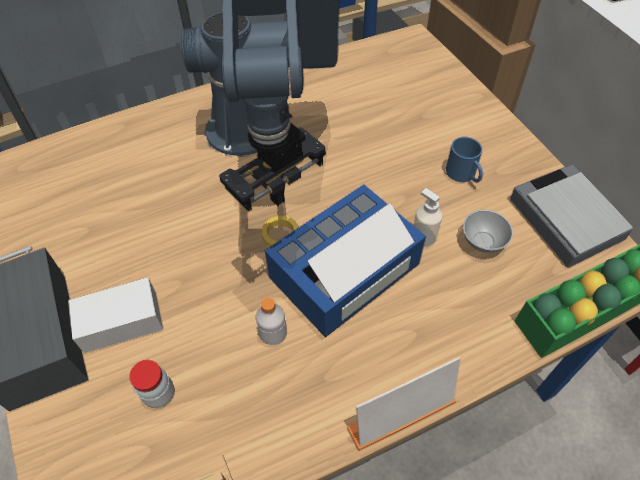

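The hatch is open, and its slope of 0.685 puts it at about 0.6 rad. The hand is clear at about (275,170) and nothing else has moved, so I'm handing in.

```bash
python3 -c "
from rig import *
print(hand_in())"
```

```text
the job is handed in; nothing more can be done
None
```

The catch was the rightmost tile: pressing it gently (under 4 N in the readings) popped the hatch open to about 0.6 rad, the hand is clear, nothing around it appears to have moved, and the job is handed in (no verdict was returned).

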